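# Zero the letter scale

## Robot

A 7-joint arm with a two-finger parallel gripper is mounted at the origin on a cart in front of the work surface, level with it; the furniture and walls round the work are solid. World frame = base frame: x ahead of the robot, y to its left, z up, the work surface at z = 0. Lengths are in m, angles in degrees, forces in N, time in s.
With the tool pointing down it reaches from about 0.35 to 0.775 m from the base axis. Payload 3.1 kg.
Tool frame: the origin (TCP) lies on the centre line of the jaws, within the pads' length; the fingertips stand 17 mm ahead of it and the grasp point (between the pads) lies 2 mm behind it (robot.tip_reach is the distance from the TCP to the fingertips, in m); z points along the fingers, y is the direction in which the jaws open and shut (so a half turn about z gives the same grasp; the last joint's range is limited). The gripper opens to 85 mm and grips with 20 to 120 N. Pads are 22 mm wide; open, the fingers measure 114 mm over their backs; the gripper's body (76 mm by 85 mm) begins 54 mm behind the grasp point. The pads swing forward as they close: fully open they stand 13 mm farther back than shut.
Start: joints at [61.553, 17.813, 0.802, 86.603, -0.252, 75.585, -1.558], TCP at [0.242, -0.494, 0.224] pointing down, gripper open.
Joint ranges: [-154.91, 154.91], [-16.99, 109.72], [-72.82, 74.43], [7.12, 147.25], [-82.49, 262.49], [11.32, 116.49], [-174.64, 174.64]. Speed limits (degrees/s): [159.86, 159.86, 180, 180, 180, 180, 180].

## Interface

Orientations are given as [roll, pitch, yaw] about the fixed x, y, z axes, in that order (R = Rz(yaw) Ry(pitch) Rx(roll)).
In Python, from station import robot, fingers, vision, workorder, recognise gives the robot as it stands. Calls block until the motion is done:
- robot.move_to(position, orientation): joint-space move of the TCP to a pose.
- robot.line_to(position, orientation=None, velocity=0.15, f_stop=None): straight line of the TCP; orientation=None keeps the orientation; velocity is the mean speed in m/s. With f_stop (N) it stops when the force on the tool has changed by that much, and returns True; else False.
- robot.move_j(angles): joint-space move.
- fingers.gripper_to(opening, force=None): opening from 0.0 (shut) to 1.0 (fully open); force is the grip in N (None keeps the last); returns when the fingers have stopped.
- robot.pause(seconds).
- robot.inverse_kinematics(position, orientation): joint angles nearest the present ones, or None.
- vision.grab_frame(name): name is "scene" or "top" or "wrist"; returns the picture (480x640x3 uint8, red, green, blue); there is no depth.
- vision.calibration(name): a dict with "mtx" (3x3 intrinsics, pixels), "extrinsics" (4x4, takes a point from world to camera coordinates); the wrist camera has in their place "T_tool_cam" (4x4, takes a point from camera to tool coordinates, whose origin is the TCP and whose axes are the flange's). Camera axes: x right, y up, looking along -z (the intrinsics and any distortion apply to the point x, -y, -z); pixel columns grow to the right and rows downward; lengths in m; the calibration is good to about 2 mm. A picture is of the moment at which its call begins: read the wrist's pose just before it. calibration takes no time and is no camera call.
A pose or a line that the arm cannot do raises robot.PlanningError and nothing moves.
- workorder.close_job(): hands the job in, once; it reports no verdict.
Trained networks look in the newest picture that a camera, given by its name, has taken for a name from the list of things; names that differ only in an ending like _2 or _b are one class to them, and where a whole thing is asked for, a point or a joint stands for the part that bears it (a point fixed in the world has none). Each returns a list of dicts, best first, with "p" (0 to 1); they miss things now and then, are a little off and sometimes report something else, mostly with a low value. They report only what shows in the picture. A call takes as long as a camera call.
- recognise(label, camera): "rect" ([centre column, centre row, width, height] in pixels, round what is visible of it).
Readings, each from a call of its own:
- robot.current_time_s(): time.
- robot.current_joint_positions(): joint angles.
- robot.current_dq(): joint speeds.
- robot.current_joint_torque(): joint torques, N m.
- robot.current_tool_pos(): TCP position.
- robot.current_eef_rot(): TCP orientation.
- robot.current_contact_force(): force on the tool from outside, world axes, zero at the start.
- robot.current_torque(): the same for the moment, N m.
- robot.current_finger_gap(): opening from 0.0 (shut) to 1.0 (fully open).
Only numpy, scipy, OpenCV 4.12 (cv2) and the standard library are available. Lean on these libraries where they do the work, as an engineer would, in place of code of your own. Each camera call takes 0.05 s, during which the arm holds its last target. There are 200 camera calls.

## Task

The empty letter scale reads too high. Take the flat screwdriver from the rack, press its blade lightly on the zero screw and turn it until the blade drops into the slot, then turn the screw until the needle stands on the dial's zero mark. Never press hard on the screw, leave the things around undisturbed, and put the screwdriver back in its hole in the rack, fully home.

Things in the scene. Friction and masses are not known exactly. Their poses are not given: they have to be found in the camera images.
- scale: Grey letter scale, 215 x 175 mm, fixed on the desk. Origin under its centre line, 125 mm behind its front edge; -x is its front (towards the robot at yaw 0), y its left, z up. The front half is a sloping face, 16 mm high in front and 66 mm at its rear edge, with a round white dial, 106 mm, under a clear window. Right of the dial a black collar surrounds the zero screw; behind is the pan.
- collar_mouth (a point): Centre of the upper rim of the black collar round the zero screw (scale x -75, y -62, z 64 mm); 28 mm outside, 18 mm bore, upright. How the slot of the screw in it lies is not measured: at the start it runs anywhere within 80 degrees either side of the scale's x axis (front to back).
- screw_top (a point): Top centre of the brass zero screw, 14 mm across, 8 mm below the collar's mouth, with a straight slot right across, 4 mm wide, 4.6 mm deep; this point's x axis lies at an unknown angle to the slot. The screw sits on a spring and sinks when pressed: from 2.4 N, 3 N per mm, for 1.2 mm, then it is solid. Over 20 N between screwdriver and scale does damage.
- needle_tip (a point): Tip of the black needle, 44 mm from the dial's centre. With the pan empty it rests pointing up the slope and stays there; the zero screw turns the dial card under it. A load on the pan moves it clockwise.
- zero_mark (a point): The zero mark at the radius of the needle's tip: the thickest tick of the dial card, next to its blank gap; ticks are 4 to 5 mm apart. It starts 13 to 26 mm left of the needle's tip. Turning the screw clockwise (seen from above) turns the card clockwise half as far: 34 to 69 degrees of screw to zero. The screw needs 0.02 N m: it stays while a blade slides over it lightly, a hard press drags it along.
- pan_centre (a point): Centre of the pan's upper surface; steel pan 125 x 165 mm, rim top at z 88 mm. It rides on a spring, 1 N per mm; any load on it moves the needle, so it stays empty and untouched.
- screwdriver: Flat screwdriver, upright in the rack, the thicker of the two tools there, 0.1 kg. Origin at the centre of the underside of its handle, z up along the handle. Handle 26 x 26 mm with rounded edges, 70 mm long (77 with its cap), flats square to the x and y axes. Below it 60 mm of shank (7 mm thick) and blade; the blade is 12 mm wide along x, 2 mm thick along y.
- blade_tip (a point): Middle of the blade's lower edge, 60 mm below the screwdriver's origin.
- rack: Small tool rack, 60 x 128 mm, fixed on the desk, its length along y; origin under its centre. Light wood; a plate with its top at z 74 mm between two end cheeks 78 mm high. A slim cross-head screwdriver (13 mm thick, top at z 126 mm) stands fixed at y -34 mm and stays.
- rack_hole (a point): Centre of the screwdriver's hole at the plate's upper surface (y +25 mm on the rack); round, 19 mm across, through. The screwdriver hangs there with its handle's underside on the plate, its blade either way round.
- parcel: White carton 80 x 120 x 45 mm on the desk, not part of the job; origin under its centre.
- highlighter: Yellow highlighter 88 mm long, lying on the desk, not part of the job.

How it is judged (in metres and radians):
On the way, in this order (a step that is already met when the one before it is completed fails the run):
1. the screwdriver's blade has dropped into the slot of the zero screw (2.5 mm or more) (z of blade_tip in the frame of screw_top below -0.0025 m and horizontal distance between blade_tip and screw_top below 0.004 m and angle between the z axis of screwdriver and the z axis of scale, either way round below 0.2 rad), for 0.2 s.
2. with the blade in the slot, the needle is brought to the zero mark (within 4 mm) (distance between needle_tip and zero_mark below 0.004 m and z of blade_tip in the frame of screw_top below -0.001 m and horizontal distance between blade_tip and screw_top below 0.005 m), for 0.2 s.
At the end, for the whole second after the job is handed in: The needle's tip rests within 4 mm of the zero mark with nothing pressing on the pan (within 2 mm of its starting height), and the screwdriver stands released and at rest in its hole in the rack, its handle down on the plate (within 3 mm) and upright (distance between needle_tip and zero_mark below 0.004 m and z of screwdriver in the frame of rack_hole below 0.003 m and horizontal distance between screwdriver and rack_hole below 0.006 m and angle between screwdriver's own z axis and vertical below 0.1 rad and linear speed of screwdriver below 0.02 m/s and distance of pan_centre from where it was at the start of the episode below 0.002 m); the robot touches nothing.
It fails at once if the screwdriver presses on the scale or its screw with more than 20 N (contact force between screwdriver and scale above 20 N).
It fails at once if the white carton is pushed more than 20 mm (distance of parcel from where it was at the start of the episode above 0.02 m).
It fails at once if the highlighter is pushed more than 20 mm (distance of highlighter from where it was at the start of the episode above 0.02 m).
It also fails if it takes over 72 s, if anything falls off the work surface, if the arm or the gripper's body presses on something with over 40 N, if the wrist force passes 120 N, or if a joint passes its speed limit or range.

## Working session

There is one attempt and no reset: what is moved stays moved. The work goes in short steps, each a Python script; the robot and the scene stay as the last script left them, time stands still between calls to the robot, and variables do not carry over. Pictures are saved under pics/ and viewed, about 8 in all and at most 12, crops included, and the job is handed in when it is done.

```bash
mkdir -p pics; ls; cat > h.py <<'E'
from station import robot, fingers, vision, workorder, recognise
import numpy as np, cv2
from scipy.spatial.transform import Rotation as R
def save(n,im): cv2.imwrite('pics/'+n+'.png',im[:,:,::-1])
def w2c(cam,tp=None,rot=None):
    c=vision.calibration(cam); 
    if cam!='wrist': return np.array(c['mtx']),np.array(c['extrinsics'])
    T=np.eye(4);T[:3,:3]=R.from_euler('xyz',rot,degrees=True).as_matrix();T[:3,3]=tp
    return np.array(c['mtx']),np.linalg.inv(T@np.array(c['T_tool_cam']))
def unproj(KE,px,z):
    K,E=KE; d=np.linalg.inv(K)@[px[0],px[1],1]; d=np.array([d[0],-d[1],-d[2]])
    C=-E[:3,:3].T@E[:3,3]; v=E[:3,:3].T@d
    return C+v*(z-C[2])/v[2]
def proj(KE,P):
    K,E=KE; p=E[:3,:3]@np.array(P)+E[:3,3]; q=K@[p[0],-p[1],-p[2]]; return q[:2]/q[2]
def wrist(n=None):
    tp=robot.current_tool_pos();rt=robot.current_eef_rot(); im=vision.grab_frame('wrist')
    if n: save(n,im)
    return im,w2c('wrist',tp,rt)
E
python3 - <<'E'
from h import *
print(vision.calibration('top'),vision.calibration('wrist'),vision.calibration('scene'))
a=vision.grab_frame('top');save('top0',a); b=vision.grab_frame('scene');save('scene0',b)
KE=w2c('top')
for l,z in [('scale',.04),('collar_mouth',.064),('screw_top',.056),('needle_tip',.05),('zero_mark',.05),('pan_centre',.085),('screwdriver',.15),('rack',.074),('rack_hole',.074),('parcel',.045),('highlighter',.01)]:
    for r in recognise(l,'top')[:2]: print(l,r['p'],np.round(r['rect']),unproj(KE,r['rect'][:2],z).round(4))
print(robot.current_eef_rot(),robot.current_time_s())
E
```

```text
pics
{'mtx': array([[491.15554169,   0.        , 322.87575468],
       [  0.        , 491.15554169, 243.60104687],
       [  0.        ,   0.        ,   1.        ]]), 'extrinsics': array([[-0.0240999 , -0.99967431,  0.00839465,  0.03478642],
       [ 0.99199288, -0.02287171,  0.1242055 , -0.56960488],
       [-0.12397305,  0.01132077,  0.99222101, -1.00635025],
       [ 0.        ,  0.        ,  0.        ,  1.        ]])} {'mtx': array([[365.78396174,   0.        , 317.10124892],
       [  0.        , 365.78396174, 243.93422934],
       [  0.        ,   0.        ,   1.        ]]), 'T_tool_cam': array([[ 5.75153348e-04,  9.51004091e-01,  3.09177762e-01,
         7.89337608e-02],
       [ 9.99999825e-01, -5.90643160e-04, -4.34998472e-05,
         1.22628485e-03],
       [ 1.41245198e-04,  3.09177733e-01, -9.51004264e-01,
        -1.51448671e-01],
       [ 0.00000000e+00,  0.00000000e+00,  0.00000000e+00,
         1.00000000e+00]])} {'mtx': array([[588.78005749,   0.        , 310.0956887 ],
       [  0.        , 588.78005749, 242.50575777],
       [  0.        ,   0.        ,   1.        ]]), 'extrinsics': array([[-0.66648606, -0.74535039,  0.01578353,  0.40008992],
       [ 0.4149441 , -0.35328435,  0.83845785, -0.29661771],
       [-0.61936881,  0.56536975,  0.54473784, -0.99749626],
       [ 0.        ,  0.        ,  0.        ,  1.        ]])}
scale 0.65 [344. 243.  88. 106.] [ 0.5706 -0.0233  0.04  ]
collar_mouth 0.64 [342. 244.  86. 111.] [ 0.566  -0.0182  0.064 ]
pan_centre 0.81 [345. 224.  86.  65.] [ 0.6031 -0.0238  0.085 ]
screwdriver 0.87 [170. 276.  22.  21.] [0.5026 0.3102 0.15  ]
rack 0.58 [190. 277.  71.  34.] [0.5033 0.2926 0.074 ]
rack 0.57 [343. 225.  82.  66.] [ 0.6038 -0.0205  0.074 ]
parcel 0.98 [463. 289.  60.  44.] [ 0.4675 -0.268   0.045 ]
highlighter 0.67 [421. 220.  34.  20.] [ 0.6206 -0.1942  0.01  ]
[ 1.79997180e+02 -1.22301681e-03  2.60590976e+01] 0.65
```

View pics/top0.png

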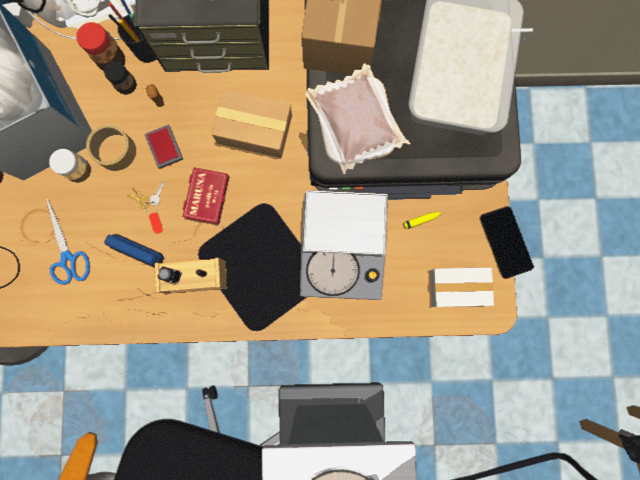

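View pics/scene0.png

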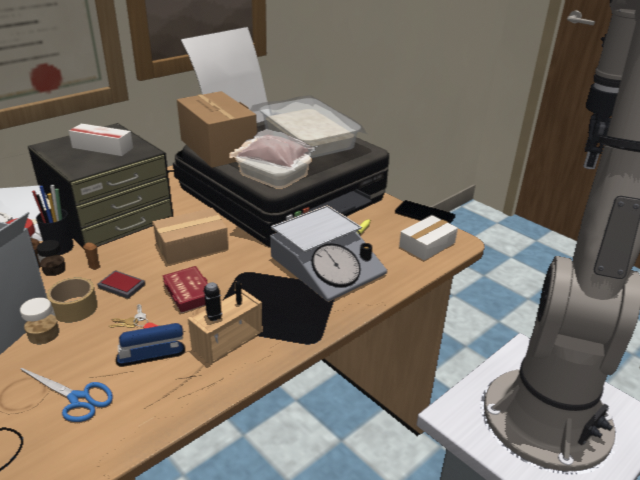

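The top view shows the scale near yaw 0 at (343,245), its collar at about (372,275), and the needle pointing up at (333,258). The rack is at (190,276) with the screwdriver at (170,274), a stapler behind it, and the carton and highlighter to the right. Next I'll look at the scale and then the rack from close by.

```bash
python3 - <<'E'
from h import *
KE=w2c('top')
print('collar',unproj(KE,(372,275),.064))
c=unproj(KE,(372,275),.064); s=unproj(KE,(170,274),.15)
for n,p in (('col',[c[0],c[1],.16]),('sd',[s[0],s[1],.12])):
    for y in range(-180,180,30):
        q=robot.inverse_kinematics(p,[180,0,y]); print(n,y,None if q is None else np.round(q))
robot.move_to([c[0]-.03,c[1]+.025,.19],[180,0,0])
im,KE=wrist('w1')
print(robot.current_time_s())
for l,z in [('scale',.04),('collar_mouth',.064),('screw_top',.056),('needle_tip',.05),('zero_mark',.05)]:
    for r in recognise(l,'wrist')[:2]: print(l,r['p'],np.round(r['rect']),unproj(KE,r['rect'][:2],z).round(4))
E
```

```text
collar [ 0.49959691 -0.07732554  0.064     ]
col -180 [ 35.  19. -36.  98.  12.  67.  86.]
col -150 [ 52.  27. -62.  98.  25.  71. 105.]
col -120 [ 52.  27. -62.  98.  25.  71. 135.]
col -90 [ -41.   25.   65.  101.  -24.   70. -150.]
col -60 [  17.   16.  -12.   99.    4.   66. -146.]
col -30 [  19.   16.  -15.   99.    5.   66. -117.]
col 0 [ 23.  17. -20.  99.   6.  66. -89.]
col 30 [ 25.  17. -22.  99.   7.  66. -59.]
col 60 [ 28.  17. -27.  98.   8.  66. -31.]
col 90 [ 32.  18. -31.  98.  10.  66.  -2.]
col 120 [ 36.  19. -36.  98.  12.  67.  26.]
col 150 [ 33.  18. -33.  98.  11.  67.  57.]
sd -180 [  3.  39. -58.  87.  34.  73.  31.]
sd -150 [  5.  41. -62.  87.  37.  74.  59.]
sd -120 [  5.  41. -62.  87.  37.  74.  89.]
sd -90 [  5.  41. -62.  87.  37.  74. 119.]
sd -60 [  5.  41. -62.  87.  37.  74. 149.]
sd -30 [ -68.   36.   54.   90.  -30.   70. -129.]
sd 0 [  -3.   35.  -46.   87.   26.   69. -143.]
sd 30 [   1.   37.  -53.   87.   31.   71. -117.]
sd 60 [  3.  39. -58.  87.  34.  73. -89.]
sd 90 [  4.  40. -59.  87.  35.  73. -60.]
sd 120 [  4.  40. -59.  87.  35.  73. -30.]
sd 150 [  4.  40. -59.  87.  35.  73.   0.]
2.5083
scale 0.94 [268. 118. 278. 237.] [ 0.5541 -0.0168  0.04  ]
scale 0.44 [348. 186.  18.  19.] [ 0.5011 -0.0805  0.04  ]
collar_mouth 0.97 [268. 119. 278. 239.] [ 0.5531 -0.0197  0.064 ]
screw_top 0.5 [350. 186.  22.  20.] [ 0.5038 -0.081   0.056 ]
```

```bash
python3 - <<'E'
import cv2,numpy as np
a=cv2.imread('pics/w1.png'); h=a.shape
b=cv2.resize(a[60:270,130:430],None,fx=2.6,fy=2.6,interpolation=cv2.INTER_CUBIC)
b[0:190,590:780]=cv2.resize(a[167:205,331:369],(190,190),interpolation=cv2.INTER_CUBIC)
cv2.imwrite('pics/w1c.png',b)
E
```

```text
(no output)
```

View pics/w1c.png

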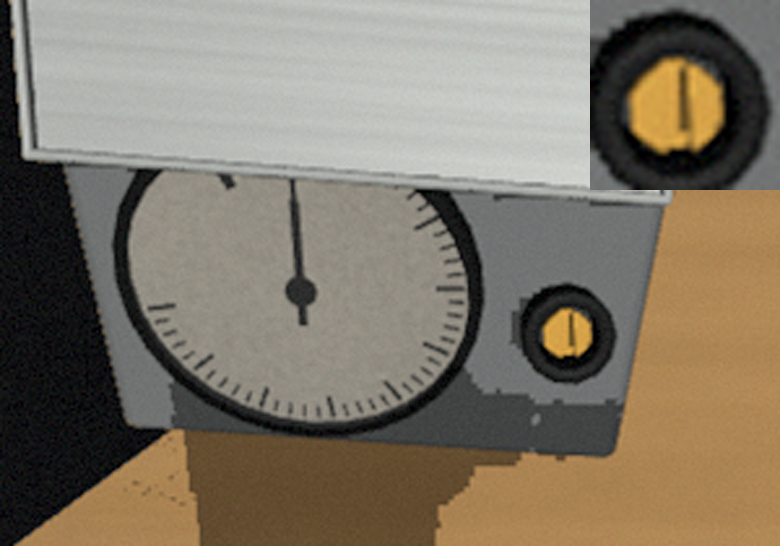

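The zero mark is the thick tick at crop (225,178), left of the needle with the blank gap beyond it, and the needle tip is hidden behind the pan's rim. The screw is at crop (568,333) and its slot seems to run roughly front to back. I'll take a closer look from straight above, then go to the rack.

```bash
python3 - <<'E'
from h import *
robot.move_to([.425,-.079,.075],[180,0,0])
im,KE=wrist('w2')
r=[x for x in recognise('screw_top','wrist')][:2]; print(r,[unproj(KE,x['rect'][:2],.056).round(4) for x in r])
p=proj(KE,[.502,-.0795,.06]); print(p)
robot.line_to([.425,-.079,.2],velocity=.3)
robot.move_to([.50,.31,.235],[180,0,90])
im2,KE2=wrist('w3')
for l,z in [('rack',.074),('screwdriver',.15),('rack_hole',.074)]:
    for x in recognise(l,'wrist')[:2]: print(l,x['p'],np.round(x['rect']),unproj(KE2,x['rect'][:2],z).round(4))
u,v=np.round(p).astype(int); u=np.clip(u,40,600);v=np.clip(v,40,440)
A=cv2.resize(im[v-40:v+40,u-40:u+40],(400,400),interpolation=cv2.INTER_CUBIC)
B=cv2.resize(im2,(400,300))
save('m1',np.hstack([A,np.vstack([B,np.zeros((100,400,3),np.uint8)])]))
print(robot.current_time_s())
E
```

```text
[{'rect': [315.3, 134.9, 33.8, 34.1], 'p': 0.62}] [array([ 0.5018, -0.0794,  0.056 ])]
[315.53852238 134.647742  ]
rack 0.92 [326. 221.  75. 150.] [0.5091 0.3053 0.074 ]
rack 0.45 [328. 212.  45.  52.] [0.511 0.313 0.074]
screwdriver 0.74 [330. 214.  42.  52.] [0.51   0.3298 0.15  ]
rack_hole 0.73 [324. 224.  79. 151.] [0.5071 0.3025 0.074 ]
5.6667
```

View pics/m1.png

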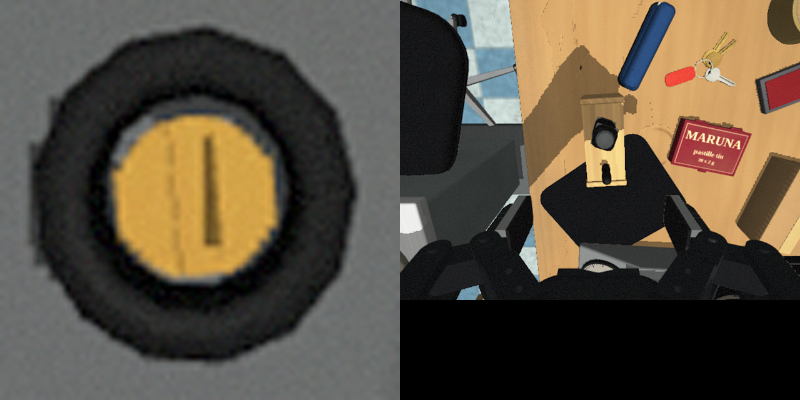

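The slot's two edges run close to vertical in the picture, with the tops leaning left: left edge crop (168,120)→(185,270), right edge (205,135)→(215,245). That puts the slot at roughly +4.5° from world x. The screw centre is at about (0.502, -0.079). Now a closer look at the screwdriver.

```bash
python3 - <<'E'
from h import *
robot.move_to([.503,.245,.2],[180,0,90])
im,KE=wrist('w4')
for l,z in [('rack',.074),('screwdriver',.15)]:
    for x in recognise(l,'wrist')[:2]: print(l,x['p'],np.round(x['rect']),unproj(KE,x['rect'][:2],z).round(4))
p=np.round(proj(KE,[.503,.30,.1])).astype(int); print(p)
v0=max(p[1]-100,0);u0=p[0]-130; print('origin',u0,v0)
save('w4c',cv2.resize(im[v0:v0+200,u0:u0+260],None,fx=3,fy=3,interpolation=cv2.INTER_CUBIC))
print(robot.current_time_s())
E
```

```text
rack 0.73 [325. 147.  89. 183.] [0.5093 0.3046 0.074 ]
screwdriver 0.67 [327. 120.  55.  55.] [0.5092 0.3227 0.15  ]
[316 157]
origin 186 57
6.2167
```

View pics/w4c.png

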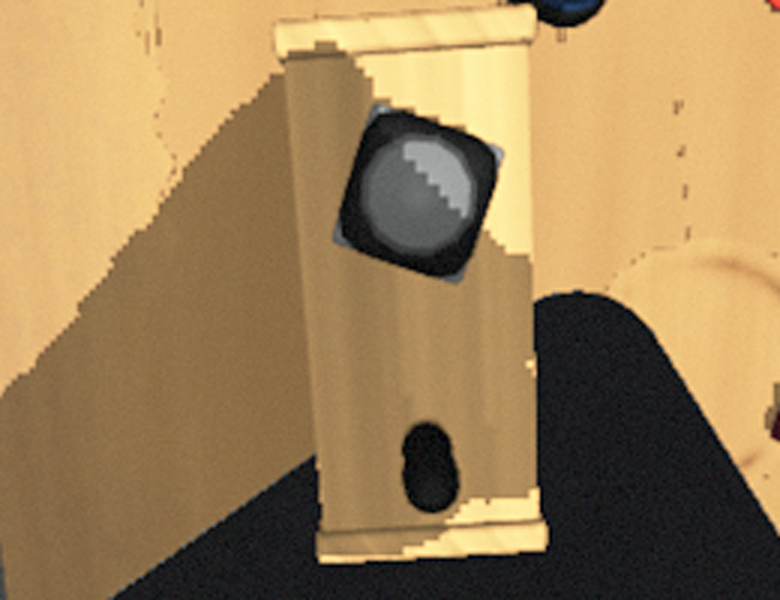

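The handle is seen from above with its cap at crop (417,192). Its edges run about 18.5° clockwise of world x, and the rack's own yaw is about +2.8°. The cross-head screwdriver is at crop (430,467). I'll grasp with the jaws square to the flats at yaw 71.5.

```bash
python3 - <<'E'
from h import *
KE=w2c('wrist',robot.current_tool_pos(),robot.current_eef_rot())
f=lambda u,v,z: unproj(KE,(186+u/3,57+v/3),z)
c=f(418,193,.15); print('cap',c)
cor=[f(u,v,.078) for u,v in ((275,22),(535,10),(547,550),(320,562))]; m=np.mean(cor,0); 
print(np.round(cor,4),'rackc',m); a=np.radians(2.8); hole=m[:2]+.025*np.array([-np.sin(a),np.cos(a)]);print('hole',hole)
o=[180,0,71.5]
robot.move_to([c[0],c[1],.19],o)
robot.line_to([c[0],c[1],.112],velocity=.12,f_stop=8)
print(robot.current_tool_pos(),robot.current_contact_force())
fingers.gripper_to(0,force=60)
print(robot.current_finger_gap(),robot.current_contact_force(),robot.current_tool_pos(),robot.current_time_s())
E
```

```text
cap [0.5072623  0.32657253 0.15      ]
[[0.4762 0.364  0.078 ]
 [0.5351 0.3666 0.078 ]
 [0.5436 0.2386 0.078 ]
 [0.484  0.2352 0.078 ]] rackc [0.5097513 0.3011159 0.078    ]
hole [0.50853005 0.32608606]
[0.50788056 0.32679686 0.11284867] [ 0.23461133 -0.54838561  0.32929363]
0.290829382473257 [ 1.12058664 -0.17822722  0.73814268] [0.50768362 0.3267108  0.11248927] 8.0833
```

```bash
python3 - <<'E'
from h import *
p=robot.current_tool_pos()
robot.line_to([p[0],p[1],.235],velocity=.15)
print(robot.current_contact_force(), robot.current_finger_gap())
robot.line_to([.502,-.0795,.235],[180,0,94.5],velocity=.2)
robot.line_to([.502,-.0795,.187],velocity=.1)
im,KE=wrist('w5')
q=np.round(proj(KE,[.502,-.0795,.08])).astype(int); print(q, robot.current_tool_pos(),robot.current_time_s(),np.round(robot.current_joint_positions()))
for l in ('blade_tip','screwdriver','screw_top','collar_mouth'): print(l,[(x['p'],np.round(x['rect'],1)) for x in recognise(l,'wrist')[:2]])
u0=q[0]-80;v0=q[1]-60;print(u0,v0)
save('w5c',cv2.resize(im[v0:v0+120,u0:u0+160],None,fx=5,fy=5,interpolation=cv2.INTER_CUBIC))
E
```

```text
[ 0.2766209  -0.51927138 -1.53441989] 0.29233370626113797
[316 236] [ 0.50265865 -0.07929412  0.18773325] 11.9167 [ 41.  20. -44.  95.  14.  71.  -1.]
blade_tip [(0.74, array([318.4, 313.3,  61.3, 135.6])), (0.74, array([427.5, 328.4,  27.4,  63.4]))]
screwdriver [(0.65, array([318.2, 313.4,  62.5, 133.1]))]
screw_top [(0.77, array([318.8, 225.8,  18.6,  19.9]))]
collar_mouth [(0.66, array([439.6, 158.2, 355. , 277.6]))]
236 176
```

View pics/w5c.png

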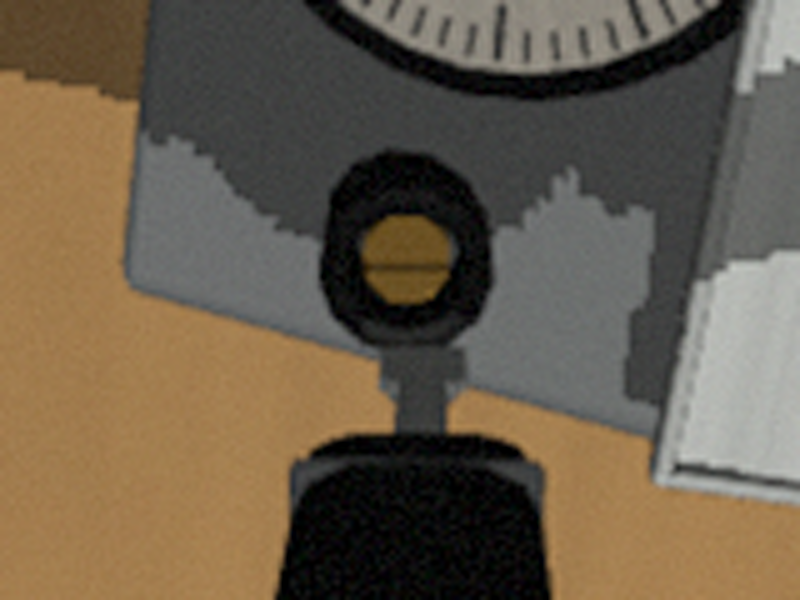

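The blade, at crop cols 382–465 with its lower edge on row 347, is parallel to the slot line on row 267. The screw centre is at crop (407,258). I'll compute the lateral offset within the same picture.

```bash
python3 - <<'E'
from h import *
tp=np.array(robot.current_tool_pos());KE=w2c('wrist',tp,robot.current_eef_rot())
b=unproj(KE,(236+84.7,176+69.4),tp[2]-.098); s=unproj(KE,(236+407/5,176+258/5),.056)
print('tip',b,'screw',s,'diff',s-b,'tip-tcp',b-tp)
E
```

```text
tip [ 0.50568311 -0.0834676   0.08970058] screw [ 0.50313995 -0.07976737  0.056     ] diff [-0.00254316  0.00370023 -0.03370058] tip-tcp [ 0.00316099 -0.00396812 -0.098     ]
```

```bash
python3 - <<'E'
from h import *
robot.line_to([.5001,-.0756,.169],velocity=.1)
im,KE=wrist('w6'); tp=np.array(robot.current_tool_pos())
q=np.round(proj(KE,[.503,-.0795,.064])).astype(int); u0=q[0]-50;v0=q[1]-40;print(u0,v0,tp)
save('w6c',cv2.resize(im[v0:v0+75,u0:u0+100],None,fx=8,fy=8,interpolation=cv2.INTER_CUBIC))
E
```

```text
271 203 [ 0.50013281 -0.07566538  0.16912083]
```

View pics/w6c.png

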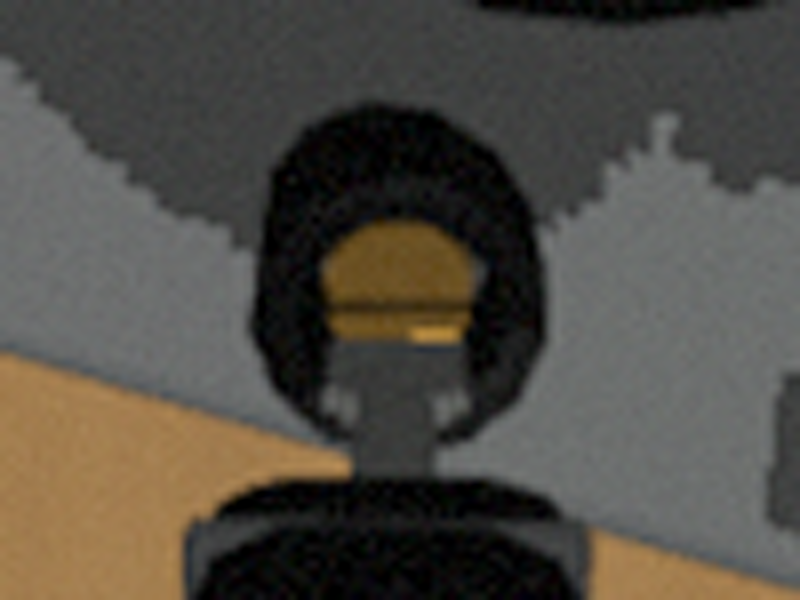

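The blade tip is at crop (398,342) and the screw's disc is centred near (400,295), with the blade still parallel to the slot. Computing the remaining offset and lowering until light contact.

```bash
cat > tmp.py <<'E'
from h import *
tp=np.array(robot.current_tool_pos());KE=w2c('wrist',tp,robot.current_eef_rot())
b=unproj(KE,(271+398/8,203+342/8),tp[2]-.098); s=unproj(KE,(271+400/8,203+295/8),.056)
d=s-b; print('tip',b,'screw',s,'diff',d)
E
python3 - <<'E'
exec(open('tmp.py').read())
if np.hypot(d[0],d[1])<.0035:
    n=tp+[d[0],d[1],0]
    robot.line_to([n[0],n[1],.160],velocity=.05,f_stop=3)
    f0=np.array(robot.current_contact_force())
    r=robot.line_to([n[0],n[1],.1475],velocity=.012,f_stop=2.0)
    print(r,robot.current_tool_pos(),np.array(robot.current_contact_force())-f0,robot.current_torque(),robot.current_time_s())
E
```

```text
tip [ 0.50320719 -0.07986807  0.07112083] screw [ 0.50359007 -0.08016413  0.056     ] diff [ 0.00038288 -0.00029606 -0.01512083]
True [ 0.50039502 -0.07575847  0.14895391] [ 1.85218693 -0.0334167   2.88451637] [-0.04639989 -0.09520994 -0.01163766] 13.675
```

The blade tip is at z≈0.051, about 5 mm below the screw's top, so the blade sits in the slot near its floor. Now I'll work out the card angle from the first wrist picture, using the major ticks' even spacing as a check on the dial plane.

```bash
python3 - <<'E'
from h import *
KE=w2c('wrist',[.4696,-.0523,.19],[180,0,0])
K,E=KE;C=-E[:3,:3].T@E[:3,3]
col=unproj(KE,(130+568/2.6,60+333/2.6),.060)
mj=[(160,307),(203,362),(264,397),(333,407),(396,392),(438,350),(450,288),(428,222)]
def run(yaw,s):
    Rz=R.from_euler('z',yaw,degrees=True).as_matrix()
    o=col-Rz@[-.075,-.062,.060]; n=Rz@np.array([-s,0,1]);p0=o+Rz@[-.125,0,.016]
    e1=Rz@np.array([1,0,s])/np.hypot(1,s); e2=Rz@[0,1,0]
    def g(c):
        d=np.linalg.inv(K)@[130+c[0]/2.6,60+c[1]/2.6,1];d=E[:3,:3].T@[d[0],-d[1],-d[2]]
        P=C+d*(n@(p0-C))/(n@d)-o; return np.array([P@e1,P@e2])*1000
    h=g((300,290)); ang=lambda c:(lambda v:(round(np.degrees(np.arctan2(v[1],v[0])),1),round(np.hypot(*v),1)))(g(c)-h)
    return h,ang
for y,s in ((-3,.45),(-3,.5)):
    h,a=run(y,s); print(y,s,h,'needle',a((293,185)),'zero',a((229,184)))
    A=np.unwrap([np.radians(a(c)[0]) for c in mj]); print(np.degrees(np.diff(A)).round(1),[a(c)[1] for c in mj], 'zero-to-last', )
    print([a(c)[0] for c in mj])
f=np.array(robot.current_contact_force());print(f)
E
```

```text
-3 0.45 [-46.03694981  20.72990123] needle (np.float64(-1.4), np.float64(34.7)) zero (np.float64(27.4), np.float64(38.2))
[29.3 29.3 29.6 28.4 27.6 29.  28.2] [np.float64(46.0), np.float64(45.5), np.float64(45.8), np.float64(46.4), np.float64(47.9), np.float64(47.7), np.float64(46.9), np.float64(47.2)] zero-to-last
[np.float64(101.2), np.float64(130.5), np.float64(159.8), np.float64(-170.6), np.float64(-142.2), np.float64(-114.6), np.float64(-85.6), np.float64(-57.4)]
-3 0.5 [-41.62303606  20.17482591] needle (np.float64(-1.9), np.float64(35.1)) zero (np.float64(26.4), np.float64(38.2))
[29.5 28.8 28.8 28.1 28.  29.8 28.6] [np.float64(45.7), np.float64(46.0), np.float64(46.8), np.float64(47.4), np.float64(48.4), np.float64(47.4), np.float64(46.4), np.float64(47.1)] zero-to-last
[np.float64(101.5), np.float64(131.0), np.float64(159.8), np.float64(-171.4), np.float64(-143.3), np.float64(-115.3), np.float64(-85.5), np.float64(-56.9)]
[ 1.48298909 -0.2376034   1.99508667]
```

Zero mark leads the needle by about 29.5° of card, so I need about 59° of screw plus the blade's slack in the slot. I'll turn clockwise in steps while watching the forces.

```bash
python3 - <<'E'
from h import *
p=np.array(robot.current_tool_pos()); p[2]+=.0005; psi=94.5
robot.line_to(p,[180,0,psi],velocity=.02)
print(np.round(robot.current_contact_force(),2),robot.current_time_s())
for k in range(8):
    psi-=8
    robot.line_to(p,[180,0,psi],velocity=.02)
    f=np.array(robot.current_contact_force()); t=robot.current_torque()
    print(psi,np.round(f,2),np.round(t,3),np.round(np.array(robot.current_tool_pos())*1e3,2),round(robot.current_eef_rot()[2],1),round(robot.current_time_s(),2))
    if np.abs(f).max()>9: print('stop');break
im=vision.grab_frame('scene');save('s1',im)
im,KE=wrist('w7')
A=cv2.resize(vision.grab_frame('scene')[225:310,290:390],(400,340),interpolation=cv2.INTER_CUBIC)
B=cv2.resize(im,(400,300)); 
save('m2',np.hstack([A,np.vstack([B,np.zeros((40,400,3),np.uint8)])]))
E
```

```text
[-0.36  0.56  0.32] 13.925
86.5 [0.58 0.54 0.86] [ 0.339 -0.369  0.   ] [500.84 -75.19 149.57] 86.7 14.22
78.5 [2.14 1.89 0.3 ] [ 0.558 -0.659  0.017] [501.06 -75.11 149.59] 78.8 14.51
70.5 [2.18 2.3  0.79] [ 0.675 -0.989  0.034] [501.16 -75.25 149.62] 70.8 14.8
62.5 [3.68 3.02 0.15] [ 0.803 -1.004  0.024] [500.96 -75.29 149.66] 62.8 15.09
54.5 [ 4.53  2.4  -0.27] [ 0.734 -1.229  0.079] [500.96 -75.49 149.66] 54.8 15.38
46.5 [4.25 3.01 0.42] [ 0.744 -1.32   0.022] [500.9  -75.69 149.65] 46.8 15.68
38.5 [ 4.14  1.87 -0.52] [ 0.735 -1.396  0.07 ] [500.99 -75.71 149.66] 38.7 15.97
30.5 [4.52 1.87 0.87] [ 0.604 -1.511 -0.006] [500.86 -75.98 149.68] 30.8 16.26
```

View pics/m2.png

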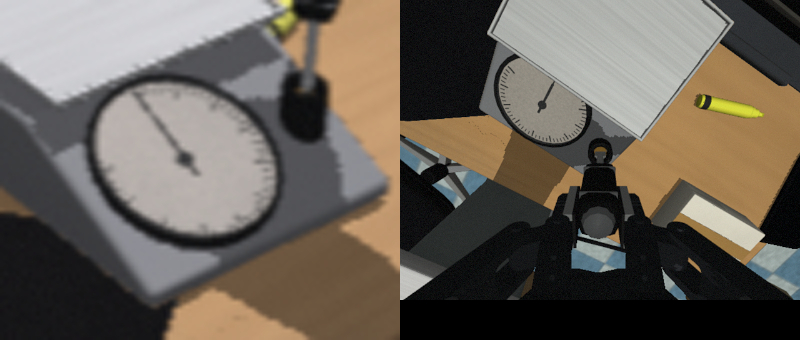

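The screw turned with lateral forces under 5 N and the needle now looks close to the thick tick. Reading the card angle properly from the wrist picture's dial region.

```bash
python3 - <<'E'
import cv2,numpy as np
a=cv2.imread('pics/w7.png'); s=cv2.imread('pics/s1.png')
b=cv2.resize(a[75:243,143:318],None,fx=3.5,fy=3.5,interpolation=cv2.INTER_CUBIC)[:588]
c=cv2.resize(s[238:293,308:363],(187*1,187),interpolation=cv2.INTER_CUBIC)
o=np.zeros((588,800,3),np.uint8);o[:b.shape[0],:b.shape[1]]=b;o[:187,613:800]=c
cv2.imwrite('pics/w7c.png',o);print(b.shape)
E
```

```text
(588, 612, 3)
```

View pics/w7c.png

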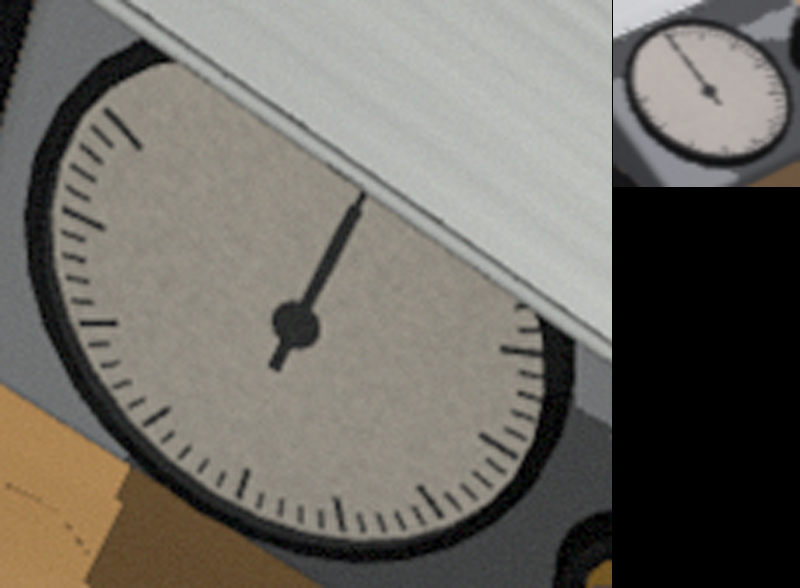

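```bash
python3 - <<'E'
from h import *
tp,rt=robot.current_tool_pos(),robot.current_eef_rot()
KE=w2c('wrist',tp,rt);K,E=KE;C=-E[:3,:3].T@E[:3,3]
col=np.array([.5036,-.0802,.060])
full=lambda c:(143+c[0]/3.5,75+c[1]/3.5)
mj=[(125,128),(83,217),(98,323),(157,416),(244,483),(340,514),(430,502),(498,447),(522,350)]
for yaw in(-3,):
  for s in (.42,.45,.5):
    Rz=R.from_euler('z',yaw,degrees=True).as_matrix()
    o=col-Rz@[-.075,-.062,.060]; n=Rz@np.array([-s,0,1]);p0=o+Rz@[-.125,0,.016]
    e1=Rz@np.array([1,0,s])/np.hypot(1,s); e2=Rz@[0,1,0]
    def g(c):
        u=full(c);d=np.linalg.inv(K)@[u[0],u[1],1];d=E[:3,:3].T@[d[0],-d[1],-d[2]]
        P=C+d*(n@(p0-C))/(n@d)-o; return np.array([P@e1,P@e2])*1000
    h=g((296,325)); v=np.array([g(c)-h for c in mj]); a=np.degrees(np.unwrap(np.arctan2(v[:,1],v[:,0])))
    nv=g((357,204))-h; print(s,h,'needle',np.degrees(np.arctan2(nv[1],nv[0])).round(1),a.round(1),np.diff(a).round(1),np.hypot(*v.T).round(1))
E
```

```text
0.42 [-50.07202199  21.43363788] needle -0.4 [ 69.   97.4 126.8 156.3 186.5 215.8 244.1 272.1 301. ] [28.4 29.4 29.5 30.2 29.2 28.3 28.  28.9] [46.9 46.3 45.3 44.4 44.3 45.4 46.4 47.2 47.2]
0.45 [-47.34817008  21.18062462] needle -0.6 [ 68.6  97.6 127.3 156.5 186.2 215.1 243.6 272.1 301.4] [29.  29.7 29.2 29.7 28.9 28.5 28.5 29.3] [46.5 46.  45.5 45.1 45.1 45.8 46.2 46.9 47.1]
0.5 [-42.62450159  20.75042926] needle -1.0 [ 67.9  97.8 128.  156.8 185.6 214.  242.8 272.2 302.1] [29.9 30.2 28.8 28.8 28.4 28.8 29.4 29.9] [45.9 45.6 45.9 46.2 46.3 46.4 46.  46.3 46.9]
```

The ticks are evenly spaced at 28.8–29° (k=10 is the zero mark), which puts the zero mark at 358–360° against the needle at 359.4°, within about 1 mm. I'll ease the twist, lift out and return the screwdriver to the pose I took it from.

```bash
python3 - <<'E'
from h import *
robot.pause(.3)
p=np.array(robot.current_tool_pos())
robot.line_to(p,[180,0,33.5],velocity=.02)
robot.line_to([p[0],p[1],.165],velocity=.04)
robot.line_to([p[0],p[1],.24],velocity=.15)
print(robot.current_finger_gap(),np.round(robot.current_contact_force(),2))
h=[.50768,.32671]
robot.line_to([*h,.24],[180,0,71.5],velocity=.2)
robot.line_to([*h,.18],velocity=.1)
robot.pause(.2)
r=robot.line_to([*h,.1128],velocity=.05,f_stop=6)
print(r,robot.current_tool_pos(),np.round(robot.current_contact_force(),2),robot.current_time_s())
E
```

```text
0.2865681407906489 [ 0.13 -1.16 -1.47]
False [0.507917   0.32692195 0.11320747] [ 0.11  0.41 -1.68] 22.75
```

```bash
python3 - <<'E'
from h import *
h=[.50768,.32671]
print(robot.line_to([*h,.1115],velocity=.02,f_stop=3),robot.current_tool_pos(),np.round(robot.current_contact_force(),2))
fingers.gripper_to(1.0); robot.pause(.3)
robot.line_to([*h,.2],velocity=.12)
robot.move_to([.503,.245,.2],[180,0,90])
im,KE=wrist('w8'); print(robot.current_finger_gap(),robot.current_time_s())
A=cv2.resize(im[57:257,186:446],(520,400),interpolation=cv2.INTER_CUBIC)
s=vision.grab_frame('scene');save('s2',s)
B=cv2.resize(s[235:375,180:280],(280,392),interpolation=cv2.INTER_CUBIC); B=np.vstack([B,np.zeros((8,280,3),np.uint8)])
C=cv2.resize(s[230:305,300:400],(260,195),interpolation=cv2.INTER_CUBIC); C=np.hstack([C,np.zeros((195,540,3),np.uint8)])
save('m3',np.vstack([np.hstack([A,B]),C]))
E
```

```text
False [0.50812068 0.32717553 0.11251416] [0.26 0.03 3.54]
0.9995868141787944 25.3417
```

View pics/m3.png

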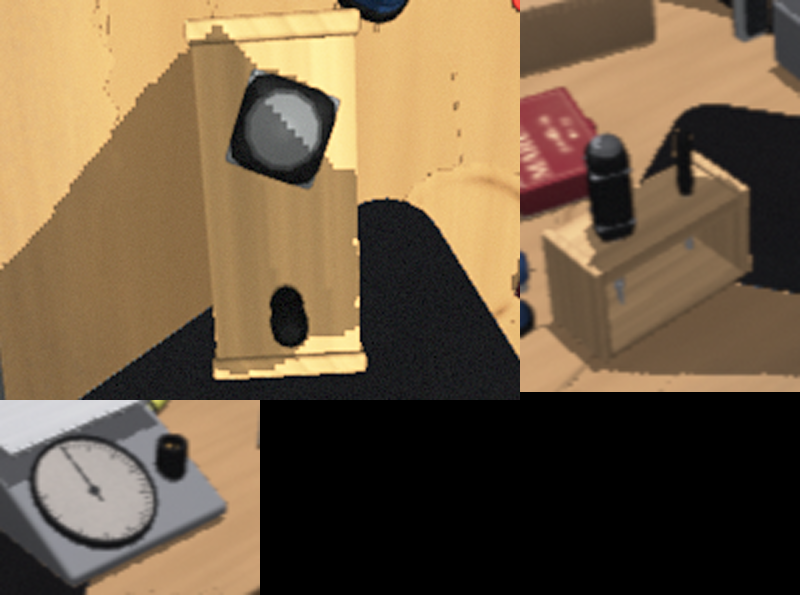

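```bash
python3 -c "
from station import workorder,robot
print(robot.current_contact_force()); workorder.close_job()"
```

```text
[-0.38489693  0.10812687 -0.11667733]
the job is handed in; nothing more can be done
```

The scale is zeroed, the screwdriver is back in its hole, and the job was handed in shortly after 25 s on the robot's clock. No verdict is reported at hand-in.

- **Blade in the slot:** I lined the blade up with the slot by camera, so it dropped straight in without a turning search. It reached about 5 mm below the screw top with a contact force of about 3 N.
- **Zero setting:** I turned the tool 64° clockwise in 8° steps, with forces under 5 N on each axis. Read from the card's tick spacing, the zero mark was about 1 mm from the needle. The needle tip and the mark themselves were hidden by the pan in that picture. The scene camera shows the needle at the mark, but only at low resolution. I didn't measure it again after lifting the blade out.
- **Screwdriver in the rack:** The last pictures show it released and upright, with its handle on the plate and its cap within about 1 mm of where it started. The gripper was clear and touching nothing.
- **Disagreement:** The wrist camera put the blade tip 3–4 mm to one side of the tool axis. I took this as mostly camera bias, since the top camera agreed with the axis. The blade and screw were aligned within one wrist picture, so the offset did not matter.
- **Not checked:** I did not measure the carton, highlighter or pan again at the end. The arm never worked near the carton or highlighter, or touched the pan.

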